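# Hold the V-block against the sprung stop for clamping

### The arm

A 6-joint arm with a two-finger parallel gripper is mounted at the origin on a cart in front of the work surface, level with it; the furniture and walls round the work are solid. World frame = base frame: x ahead of the robot, y to its left, z up, the work surface at z = 0. Lengths are in m, angles in rad, forces in N, time in s.
With the tool pointing down it reaches from about 0.375 to 0.9 m from the base axis. Payload 3.1 kg.
Tool frame: the origin (TCP) lies on the centre line of the jaws, within the pads' length; the fingertips stand 22 mm ahead of it and the grasp point (between the pads) lies 3 mm ahead of it; z points along the fingers, x is the direction in which the jaws open and shut, and the axes are right-handed (so a half turn about z gives the same grasp; the last joint's range is limited). The gripper opens to 87 mm and grips with 3 to 60 N. Pads are 19 mm wide; open, the fingers measure 117 mm over their backs; the gripper's body (75 mm by 190 mm) begins 51 mm behind the grasp point.
Start: joints at [1.147, 0.527, 1.433, -0, 1.181, -0.178], TCP at [0.152, 0.606, 0.245] pointing down, gripper open.
Joint ranges: [-3.08, 3.08], [-0.75, 2.2], [0.22, 2.44], [-1.43, 4.57], [0, 2.65], [-2.85, 2.85]. Speed limits (rad/s): [2.79, 2.79, 3.14, 3.14, 3.14, 3.14].

### API

Orientations are given as a unit quaternion [x, y, z, w].
In Python, from rig import robot, camera, order gives the robot as it stands.
- The arm moves only by the shell command python3 -m pendant 'ROWS' [OPENING] [FORCE]. ROWS is JSON, a list of rows, each a list of 2 entries, a list of its own where there are three numbers: the shift along the tool's x, y, z in mm, then the turn about the tool's z in degrees. A call has 1 to 8 rows; each row shifts and turns the commanded pose from where the row before left it, along the tool's axes as they then stand; what a row does not reach is not made up. A row lasts 1/8 s, in which the tool goes at most 62.5 mm and 10.7 degrees, less where a joint would pass 70% of its speed; a pose out of reach is approached as far as the arm can. A call with a gripper value outside its range is refused whole. OPENING is the finger opening in mm, from 0 to 87, set as the call begins (- or left out, the last holds). The fingers move at their own pace and stop on an object; FORCE is the grip in N (left out, the last holds). Time passes only in rows, so rows that do not move let the fingers close. It gives the time, the measured TCP pose, the force and the opening at its end, in the units of the state.
- robot.get_obs(): the state, without advancing time (a new reading comes with each control period).
- camera(name): name is "scene" or "top"; returns a dict with "pixels" (384x512x3 uint8, blue, green, red), "mtx" (3x3 intrinsics, pixels), "R" (3x3) and "t" (3): a world point X has camera coordinates R X + t. Camera axes: x right, y down, z forward; pixel columns grow to the right and rows downward; lengths in m; the calibration is good to about 2 mm. A picture is of the moment at which its call begins. There is no depth.
- order.hand_in(): hands the job in, once; it reports no verdict.
The state is a dict: "time": time; "q": joint angles; "joint_velocities": joint speeds; "joint_torque": joint torques, N m; "position": TCP position; "tool_rot": TCP orientation; "ft_force": force on the tool from outside, world axes, zero at the start; "moment": the same for the moment, N m; "grip_width": finger opening in m.
Only numpy, scipy, OpenCV 4.12 (cv2) and the standard library are available. Lean on these libraries where they do the work, as an engineer would, in place of code of your own. Each camera call takes 0.05 s, during which the arm holds its last target. There are 200 camera calls.

### The job

Pick up the steel V-block and set it, V upward, on the bed of the clamping fixture at the flared open end of its channel, then slide it along the channel under the clamp bridge against the spring-loaded stop. Press it with about 12 newtons, so that the yellow pointer bar stands in the green band, and finish while still holding it pressed so, flat on the bed, for a colleague to tighten the clamp screw. Never drive the stop to the end of its travel, and leave the other things where they are.

Things in the scene. Friction and masses are not known exactly. Their poses are not given: they have to be found in the camera images.
- v_block: ground grey steel V-block, 41 (x) x 60 (y) x 34 (z) mm, about 0.42 kg, loose on the bench; origin at the centre of its underside, z up, the V groove runs along its own y (the 60 mm length) and opens upward; to be gripped across its 41 mm width (x). Either end may lead.
- fixture: fixed clamping fixture, bed plate 96 (x) x 270 (y) x 12 (z) mm; origin at the centre of its underside, z up; bed top at z = 12. A channel runs along its y: open end at +y, sprung stop at -y; a part is slid in towards -y. Two guide rails, 45 mm apart inside, top at z = 22, from y = +50 to -100. Dark stop housing at y = -100 to -124, up to z = 42 mm.
- bridge (a point): centre of the underside of the fixed dark clamp bridge over the channel, at fixture (0, -30, 51) mm. The bar is 18 mm wide along y (y = -21 to -39), its top at z = 61, with a black screw knob on it up to z = 74; posts outside the rails at x = +-34 to +-47 mm. With the V-block pressed in by 15 mm, its rear 21 mm stand out of the bridge on the open side
- mouth (a point): point on the bed top in the open end, on the centre line, at fixture (0, +85, 12) mm; a V-block centred here stands clear of the bridge. From y = +50 to +86 the rails flare out from 45 to about 64 mm inside; from +86 to +135 the bed is bare
- stop_face (a point): centre of the front (+y) face of the spring-loaded steel stop pad (34 mm wide, 22 mm high, from z = 20 to 42 mm in the fixture); with the stop unpressed it lies at fixture (0, -45, 29) mm; moves to -y when pressed; axes as the fixture's
- plunger (a joint): travel of the stop, m: 0 unpressed, grows as it is pressed towards the fixture's -y, ends at 0.030. It is a plain spring of 800 N/m (12 N at 0.015). A yellow pointer bar on it passes over both rails; it stands over the green band on the rails from 0.010 to 0.020 and over the red band beyond
- screwdriver: red-handled screwdriver, 150 mm long, lying on the bench; leave alone; origin under its middle
- micrometer: outside micrometer, 101 mm long, lying on the bench; leave alone; origin under its middle
- loupe: black eye loupe, 34 mm across, 36 mm high; leave alone; origin under its middle
- eraser: eraser in a blue sleeve, 21 x 50 x 13 mm; leave alone; origin under its middle
- dropper_bottle: white dropper bottle with a red tip, 34 mm across, 97 mm high; leave alone; origin under its middle
- remote: pale remote control, 127 x 47 x 20 mm, lying on the bench; leave alone; origin under its middle

How it is judged:
On the way:
1. the V-block stands V upward on the bed in the open end of the channel, not yet under the bridge (y of v_block in the frame of fixture between 0.012 and 0.125 m and x of v_block in the frame of fixture between -0.015 and 0.015 m and z of v_block in the frame of fixture between 0.008 and 0.0165 m and angle between v_block's own z axis and vertical below 0.15 rad), for 0.2 s.
At the end, for the whole second after the job is handed in: V-block V upward, flat on the bed (3 mm, 0.08 rad), in line with the channel (6 mm, 0.1 rad), its front end on the stop; stop pressed in 10 to 20 mm (8 to 16 N, pointer in the green band) and at rest; fingers still press or grip the block with over 4 N (value of joint plunger between 0.01 and 0.02 m and y of v_block in the frame of stop_face between 0.0265 and 0.0335 m and x of v_block in the frame of fixture between -0.006 and 0.006 m and z of v_block in the frame of fixture between 0.009 and 0.015 m and angle between v_block's own z axis and vertical below 0.08 rad and angle between the y axis of v_block and the y axis of fixture, either way round below 0.1 rad and contact force between the fingers and v_block above 4 N and linear speed of v_block below 0.01 m/s); the arm keeps its last pose, push and grip.
It fails at once if the stop is driven to the end of its travel (more than 27 mm) (value of joint plunger above 0.027 m).
It fails at once if another thing on the bench is shifted by more than 20 mm (distance of any of screwdriver, micrometer, loupe, eraser, dropper_bottle, remote from where it was at the start of the episode above 0.02 m).
It also fails if it takes over 58 s, if anything falls off the work surface, if the arm or the gripper's body presses on something with over 40 N, if the wrist force passes 120 N, or if a joint passes its speed limit or range.

## Working session

There is one attempt and no reset: what is moved stays moved. The work goes in short steps, Python scripts to look and compute and a shell command to move; the robot and the scene stay as the last step left them, time stands still between calls to the robot, and variables do not carry over. Pictures are saved under pics/ and viewed, about 8 in all and at most 12, crops included, and the job is handed in when it is done.

```bash
ls; mkdir -p pics
python3 - <<'E'
from rig import robot, camera
import cv2,numpy as np,pickle
o=robot.get_obs();print(o['time'],o['position'],o['tool_rot'],o['grip_width'])
for n in('scene','top'):
    c=camera(n);pickle.dump(c,open(f'pics/{n}0.pkl','wb'));cv2.imwrite(f'pics/{n}0.png',c['pixels']);print(n,c['mtx'].tolist(),c['R'].round(4).tolist(),c['t'].round(4).tolist())
E
```

```text
pics
0.0 [0.15175757 0.60557434 0.24357578] [ 7.88459640e-01  6.15085523e-01 -9.71170253e-04  5.02291223e-04] 0.08714540397325636
scene [[396.8612971673372, 0.0, 256.7098151587181], [0.0, 396.8612971673372, 197.47254700491055], [0.0, 0.0, 1.0]] [[-0.1989, -0.9799, -0.0156], [-0.7774, 0.1675, -0.6063], [0.5968, -0.1085, -0.7951]] [0.1576, 0.3966, 1.2987]
top [[384.0004907254567, 0.0, 255.85635072418302], [0.0, 384.0004907254567, 194.3667106155135], [0.0, 0.0, 1.0]] [[0.0079, -0.9997, 0.022], [-0.982, -0.012, -0.1885], [0.1887, -0.0201, -0.9818]] [0.0426, 0.4835, 1.2704]
```

View pics/top0.png

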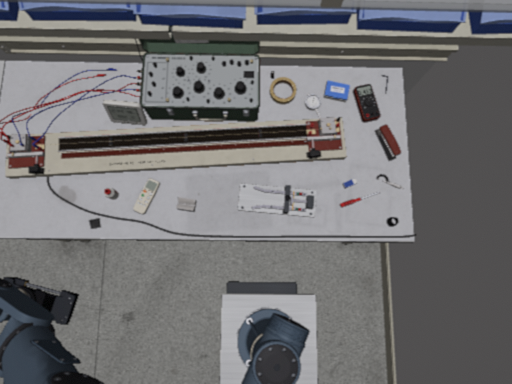

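View pics/scene0.png

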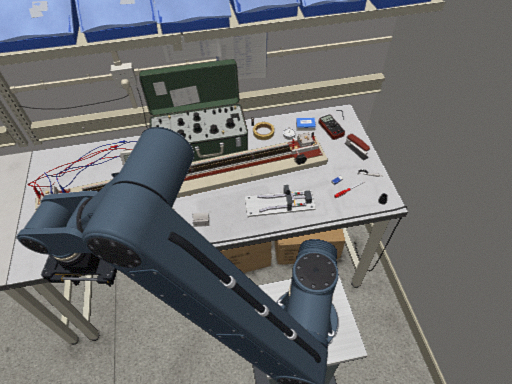

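```bash
cat > h.py <<'E'
import cv2,numpy as np,pickle
def ray(c,uv,z):
    "world point at height z seen at pixel uv"
    d=c['R'].T@np.linalg.inv(c['mtx'])@np.array([uv[0],uv[1],1.]);o=-c['R'].T@c['t']
    return o+d*(z-o[2])/d[2]
def proj(c,X):
    p=c['mtx']@(c['R']@np.asarray(X,float)+c['t']);return p[:2]/p[2]
E
python3 - <<'E'
from h import *
c=pickle.load(open('pics/top0.pkl','rb'));s=pickle.load(open('pics/scene0.pkl','rb'))
a=cv2.resize(c['pixels'][175:225,170:330],None,fx=5,fy=5,interpolation=cv2.INTER_CUBIC)
b=cv2.resize(s['pixels'][175:225,180:340],None,fx=5,fy=5,interpolation=cv2.INTER_CUBIC)
cv2.imwrite('pics/z0.png',np.vstack([a,b]))
for uv in((187,204),(240,200),(316,202)):print(ray(c,uv,.012))
E
```

```text
[0.45237338 0.28647783 0.012     ]
[0.46871107 0.10213851 0.012     ]
[ 0.46473474 -0.16488797  0.012     ]
```

View pics/z0.png

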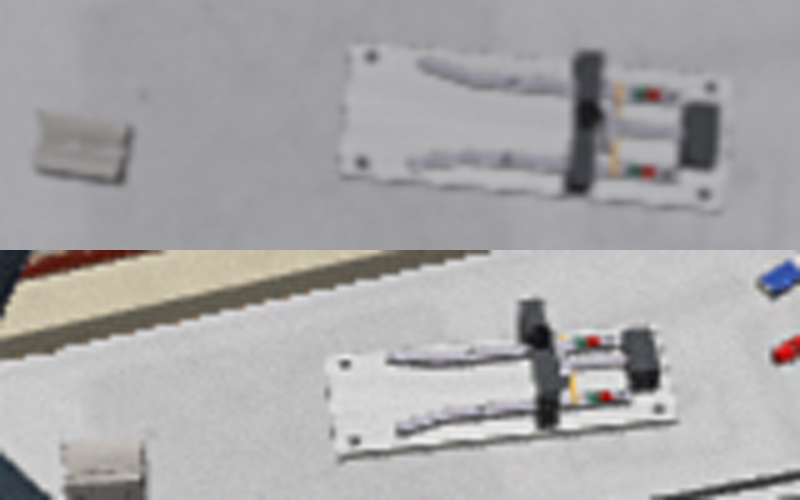

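Run:
```python
from h import *
from rig import robot
from scipy.spatial.transform import Rotation as R
c=pickle.load(open('pics/top0.pkl','rb'))
p=c['pixels'].astype(float)
f=lambda u,v:((u+.5)/5-.5+170,(v+.5)/5-.5+175)
# holes: darkest centroid near
g=p.mean(2);H=[]
for uv in((372,56),(362,162),(711,87),(704,193)):
    u,v=map(int,np.round(f(*uv)));w=np.clip(190-g[v-2:v+3,u-2:u+3],0,None);ys,xs=np.mgrid[v-2:v+3,u-2:u+3]
    w=np.clip(w-0.3*w.max(),0,None);q=((w*xs).sum()/w.sum(),(w*ys).sum()/w.sum());H.append(ray(c,q,.012));print(q,H[-1].round(4))
H=np.array(H);print('fix centre holes',H.mean(0));d=H[:2].mean(0)-H[2:].mean(0);print('fix yaw of +y from world y (deg ccw)',np.degrees(np.arctan2(-d[0],d[1])),'spans',np.linalg.norm(d),np.linalg.norm(H[0]-H[1]))
for n,uv,z in(('TL',(350,45),.012),('BL',(340,178),.012),('BR',(725,210),.012),('TR',(731,76),.012)):print(n,ray(c,f(*uv),z).round(4))
# block
roi=p[192:216,172:202];lab=cv2.cvtColor(c['pixels'],cv2.COLOR_BGR2LAB)[192:216,172:202].astype(float)
bg=np.median(lab[:3].reshape(-1,3),0);m=(np.abs(lab-bg)@[1,2,2]>14).astype(np.uint8)
for r in m:print(''.join('.#'[x] for x in r))
cn=max(cv2.findContours(m,0,2)[0],key=cv2.contourArea)+np.array([172,192])
r=cv2.minAreaRect(cn.astype(np.float32));b=cv2.boxPoints(r);print(r);print(np.array([ray(c,x,.030) for x in b]).round(4))
o=robot.get_obs();print(R.from_quat(o['tool_rot']).as_matrix().round(3))
```

```text
(np.float64(243.85805201992252), np.float64(185.86496956281127)) [0.5195 0.0893 0.012 ]
(np.float64(241.95636046257908), np.float64(207.198341697578)) [0.4433 0.0949 0.012 ]
(np.float64(311.6890683588116), np.float64(192.0876838765503)) [ 0.5001 -0.1504  0.012 ]
(np.float64(310.3293908929627), np.float64(213.41986989946776)) [ 0.424  -0.1441  0.012 ]
fix centre holes [ 0.47172002 -0.02756467  0.012     ]
fix yaw of +y from world y (deg ccw) -4.620926861810014 spans 0.24015655880536033 0.07642677447322312
TL [0.5275 0.1045 0.012 ]
BL [0.4325 0.1099 0.012 ]
BR [ 0.413  -0.1589  0.012 ]
TR [ 0.5085 -0.1651  0.012 ]
..............................
..........................#...
..........................##..
..............................
..............................
......#.......................
......#######.................
......#############...........
......###################.....
......###################.....
......###################.....
......###################.....
.....####################.....
.....####################.....
.....####################.....
.....###################......
.....###################......
.....###################......
.......#################......
..............##########......
...................####.......
..............................
..............................
..............................
((186.44595336914062, 204.82432556152344), (19.234682083129883, 12.658721923828125), 9.462322235107422)
[[0.4299 0.3206 0.03  ]
 [0.4735 0.3155 0.03  ]
 [0.4632 0.2499 0.03  ]
 [0.4197 0.2554 0.03  ]]
[[ 0.243  0.97  -0.001]
 [ 0.97  -0.243 -0.002]
 [-0.002 -0.    -1.   ]]
```

```bash
python3 -m pendant '[[[-29.5,45.6,0],0],[[-29.5,45.6,0],0],[[-29.5,45.6,0],0],[[-29.5,45.6,0],0],[[-29.5,45.6,0],0],[[-29.5,45.6,0],0],[[-29.5,45.6,0],0],[[-29.5,45.6,0],0]]' 87 30
python3 -m pendant '[[[0,0,0],10.6],[[0,0,0],10.6],[[0,0,0],10.6],[[0,0,0],10.6],[[0,0,0],10.6],[[0,0,0],10.6],[[0,0,0],10.6],[[0,0,0],10.6]]'
cat >> h.py <<'E'
from scipy.spatial.transform import Rotation as Ro
YAW=np.radians(4.6);FC=np.array([.4717,-.0276]);FY=np.array([np.sin(YAW),np.cos(YAW)]);FX=np.array([np.cos(YAW),-np.sin(YAW)])
def go(o,target):
    "mm in tool axes to reach world target"
    M=Ro.from_quat(o['tool_rot']).as_matrix();return (M.T@(np.asarray(target)-o['position'])*1000).round(1), 'xang',np.degrees(np.arctan2(M[1,0],M[0,0])).round(2),'z',M[:,2].round(4)
def fix(xy): d=np.asarray(xy)[:2]-FC;return np.array([d@FX,d@FY])*1000
E
python3 - <<'E'
from h import *;from rig import robot
o=robot.get_obs();print(o['position'],o['q'].round(3) if hasattr(o['q'],'round') else o['q'],go(o,[.4486,.2875,.036]))
E
```

```text
time: 1.1
position: [0.4493, 0.287, 0.2443]
tool_rot: [0.788, 0.615, -0.0, -0.0]
ft_force: [0.4, 0.6, 0.4]
grip_width: 0.0871
time: 2.1
position: [0.4481, 0.2884, 0.2442]
tool_rot: [0.997, -0.08, -0.0, 0.0]
ft_force: [0.3, 0.4, 0.0]
grip_width: 0.0869
[0.44809416 0.28840017 0.24415046] [ 0.362  0.405  1.663 -0.     1.075  0.523] (array([  0.8,   0.7, 208.2]), 'xang', np.float64(-9.23), 'z', array([-1.e-03, -4.e-04, -1.e+00]))
```

```bash
python3 -m pendant '[[[0,0,50],0],[[0,0,50],0],[[0,0,50],0],[[0,0,40],0],[[0,0,18],0],[[0,0,0],0]]'
python3 -m pendant '[[[0,0,0],0],[[0,0,0],0],[[0,0,0],0],[[0,0,0],0],[[0,0,0],0],[[0,0,0],0]]' 30 30
python3 - <<'E'
from h import *;from rig import robot,camera
o=robot.get_obs();print(o['position'],o['grip_width'],go(o,[.4486,.2875,.036]))
c=camera('top');s=camera('scene')
a=cv2.resize(c['pixels'][175:235,150:230],None,fx=5,fy=5,interpolation=cv2.INTER_CUBIC)
b=cv2.resize(s['pixels'][180:240,160:240],None,fx=5,fy=5,interpolation=cv2.INTER_CUBIC)
cv2.imwrite('pics/z1.png',np.hstack([a,b]))
E
```

```text
time: 2.85
position: [0.4472, 0.288, 0.0349]
tool_rot: [0.997, -0.077, -0.002, 0.001]
ft_force: [-0.4, -0.6, 0.5]
grip_width: 0.0869
time: 3.6
position: [0.4496, 0.2887, 0.0369]
tool_rot: [0.997, -0.077, 0.001, -0.0]
ft_force: [2.5, -1.2, 0.6]
grip_width: 0.04
[0.44961873 0.28868625 0.03686176] 0.04003104551032664 (array([-0.8,  1.3,  0.9]), 'xang', np.float64(-8.88), 'z', array([ 2.4e-03,  6.0e-04, -1.0e+00]))
```

View pics/z1.png

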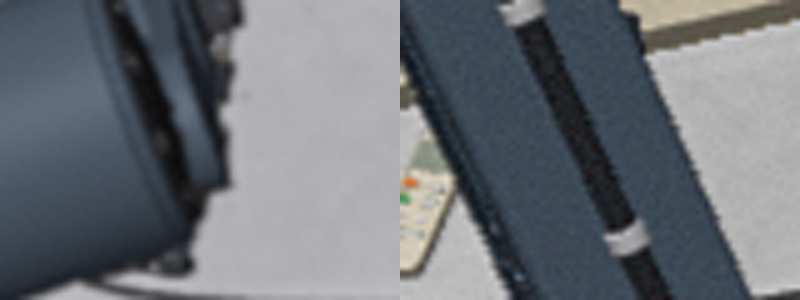

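```bash
python3 -m pendant '[[[0,0,-20],0],[[0,0,-30],0],[[0,0,-20],0],[[0,0,0],-4.3],[[0,0,0],0]]' - 40
python3 - <<'E'
from h import *;from rig import robot
o=robot.get_obs();print(o['position'],o['grip_width'],o['ft_force'],go(o,[.4785,.0571,.105]))
E
```

```text
time: 4.32
position: [0.4469, 0.2882, 0.1059]
tool_rot: [0.999, -0.04, -0.002, 0.001]
ft_force: [-0.3, 0.6, -5.4]
grip_width: 0.0394
[0.44692017 0.28815986 0.1058618 ] 0.039397398959419155 [-0.30003123  0.56050108 -5.42780144] (array([ 50.1, 227.8,   1. ]), 'xang', np.float64(-4.63), 'z', array([-0.0032, -0.001 , -1.    ]))
```

```bash
python3 -m pendant '[[[8,30,0],0],[[9,45,0],0],[[9,45,0],0],[[9,45,0],0],[[9,40,0],0],[[6,23,0],0],[[0,0,0],0],[[0,0,0],0]]'
python3 - <<'E'
from h import *;from rig import robot,camera
o=robot.get_obs();print(o['position'],o['grip_width'],o['ft_force'],go(o,[.4785,.0571,.105]),fix(o['position']))
c=camera('top');s=camera('scene')
a=cv2.resize(c['pixels'][170:230,220:330],None,fx=5,fy=5,interpolation=cv2.INTER_CUBIC)
b=cv2.resize(s['pixels'][170:230,220:330],None,fx=5,fy=5,interpolation=cv2.INTER_CUBIC)
cv2.imwrite('pics/z2.png',np.vstack([a,b]))
E
```

```text
time: 5.32
position: [0.479, 0.0578, 0.106]
tool_rot: [0.999, -0.04, -0.001, -0.0]
ft_force: [0.6, 1.0, -5.0]
grip_width: 0.0397
[0.47903282 0.05779742 0.10598473] 0.03969537461532992 [ 0.55967606  1.01673738 -4.96126856] (array([-0.5,  0.7,  1. ]), 'xang', np.float64(-4.63), 'z', array([-2.5e-03,  7.0e-04, -1.0e+00])) [ 0.46041489 85.71042436]
```

View pics/z2.png

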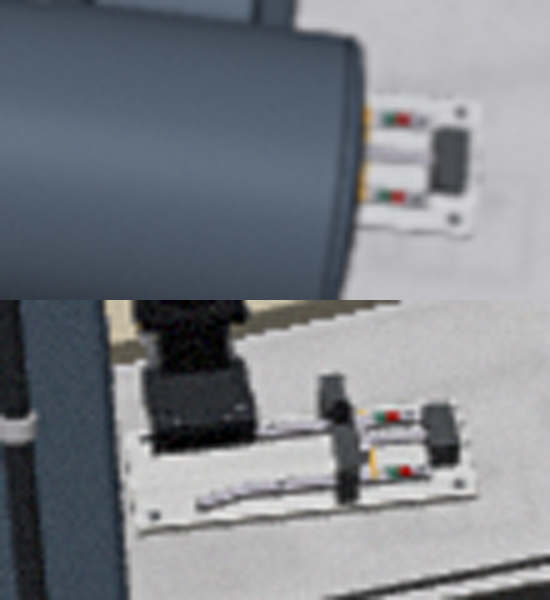

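```bash
python3 -m pendant '[[[0,0,25],0],[[0,0,20],0],[[0,0,6],0],[[0,0,2],0],[[0,0,0],0],[[0,0,0],0]]'
python3 -m pendant '[[[0,0,1],0],[[0,0,1],0],[[0,0,1],0],[[0,0,0],0]]'
```

```text
time: 6.18
position: [0.4805, 0.0573, 0.0542]
tool_rot: [0.999, -0.04, 0.001, 0.0]
ft_force: [-0.7, -0.3, -4.3]
grip_width: 0.0395
time: 6.68
position: [0.48, 0.0572, 0.0504]
tool_rot: [0.999, -0.04, -0.0, -0.0]
ft_force: [0.1, 0.2, -4.8]
grip_width: 0.0399
```

```bash
python3 -m pendant '[[[0,0,1],0],[[0,0,0.5],0],[[0,0,0],0],[[0,0,0],0]]'
python3 -m pendant '[[[0,0,0.7],0],[[0,0,0],0],[[0,0,0],0]]'
```

```text
time: 7.18
position: [0.4801, 0.0573, 0.049]
tool_rot: [0.999, -0.04, -0.0, 0.0]
ft_force: [-0.3, -0.7, -3.7]
grip_width: 0.0397
time: 7.55
position: [0.4801, 0.0573, 0.0488]
tool_rot: [0.999, -0.04, 0.0, 0.0]
ft_force: [-1.0, 0.5, 4.2]
grip_width: 0.0393
```

```bash
python3 -m pendant '[[[0,0,0],0],[[0,0,0],0],[[-1.5,-11,0],0],[[0,-10,0],0],[[0,0,0],0],[[0,0,0],0]]' 60 40
python3 - <<'E'
from h import *;from rig import robot,camera
o=robot.get_obs();print(o['position'],o['grip_width'],o['ft_force'],fix(o['position']))
s=camera('scene')
b=cv2.resize(s['pixels'][170:230,220:330],None,fx=6,fy=6,interpolation=cv2.INTER_CUBIC)
cv2.imwrite('pics/z3.png',b)
E
```

```text
time: 8.3
position: [0.4803, 0.0786, 0.0483]
tool_rot: [0.999, -0.04, 0.0, 0.0]
ft_force: [-0.2, -0.1, -0.0]
grip_width: 0.0598
[0.48027412 0.07859499 0.04832242] 0.05975542075497997 [-0.21224609 -0.06449395 -0.00245389] [2.97770478e-02 1.06540555e+02]
```

View pics/z3.png

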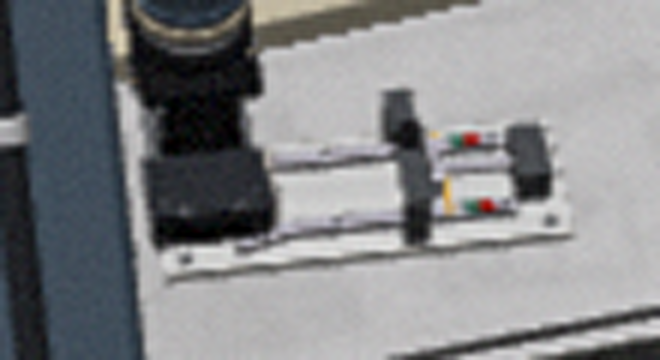

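```bash
python3 -m pendant '[[[0,0,0],0],[[0,0,0],0],[[0,0,0],0],[[0,0,0],0],[[0,0,-0.3],0],[[0,0,0],0]]' 30 40
python3 -m pendant '[[[0,10,0],0],[[0,12,0],0],[[0,12,0],0],[[0,10,0],0],[[0,0,0],0]]'
python3 -c "
from h import *;from rig import robot
o=robot.get_obs();print(fix(o['position']),go(o,[0,0,0])[1:])"
```

```text
time: 9.1
position: [0.48, 0.0783, 0.0484]
tool_rot: [0.999, -0.04, -0.0, 0.0]
ft_force: [0.6, -0.0, -3.1]
grip_width: 0.0397
time: 9.72
position: [0.4767, 0.0334, 0.0486]
tool_rot: [0.999, -0.041, -0.0, 0.0]
ft_force: [-0.6, 0.5, -5.8]
grip_width: 0.0392
[ 0.08655299 61.17915567] ('xang', np.float64(-4.69), 'z', array([-3.e-04, -0.e+00, -1.e+00]))
```

```bash
python3 -m pendant '[[[0,8,0.3],0],[[0,10,0],0],[[0,10,0],0],[[0,8,0],0],[[0,4,0],0],[[0,0,0],0]]'
python3 -c "
from h import *;from rig import robot
o=robot.get_obs();print(fix(o['position']),go(o,[0,0,0])[1:])"
```

```text
time: 10.48
position: [0.4736, -0.006, 0.0484]
tool_rot: [0.999, -0.04, 0.0, 0.0]
ft_force: [-0.2, -0.8, -3.1]
grip_width: 0.0395
[ 0.17634614 21.64184516] ('xang', np.float64(-4.58), 'z', array([ 1.e-04, -5.e-04, -1.e+00]))
```

```bash
python3 -m pendant '[[[0,3,0.2],0],[[0,3,0],0],[[0,3,0],0],[[0,2,0],0],[[0,0,0],0],[[0,0,0],0]]'
python3 -c "
from h import *;from rig import robot
o=robot.get_obs();print(fix(o['position']),go(o,[0,0,0])[1:])"
```

```text
time: 11.22
position: [0.4727, -0.0164, 0.0484]
tool_rot: [0.999, -0.04, 0.0, 0.0]
ft_force: [-0.8, 3.2, 5.2]
grip_width: 0.0393
[ 0.05984165 11.2268772 ] ('xang', np.float64(-4.58), 'z', array([ 1.e-04, -1.e-04, -1.e+00]))
```

```bash
python3 -m pendant '[[[0,2,0],0],[[0,2,0],0],[[0,0,0],0],[[0,0,0],0]]'
python3 -m pendant '[[[0,2,0],0],[[0,2,0],0],[[0,0,0],0],[[0,0,0],0]]'
python3 - <<'E'
from h import *;from rig import robot,camera
o=robot.get_obs();print(fix(o['position']),o['ft_force'])
b=[cv2.resize(camera(n)['pixels'][170:230,260:330],None,fx=5,fy=5,interpolation=cv2.INTER_CUBIC) for n in('top','scene')]
cv2.imwrite('pics/z4.png',np.hstack(b))
E
```

```text
time: 11.72
position: [0.4724, -0.0201, 0.0484]
tool_rot: [0.999, -0.04, 0.0, -0.0]
ft_force: [0.4, 4.2, 5.4]
grip_width: 0.0397
time: 12.22
position: [0.472, -0.024, 0.0484]
tool_rot: [0.999, -0.04, 0.0, -0.0]
ft_force: [0.1, 5.3, 5.2]
grip_width: 0.0395
[0.02927748 3.59577149] [0.12690443 5.33452916 5.15201421]
```

View pics/z4.png

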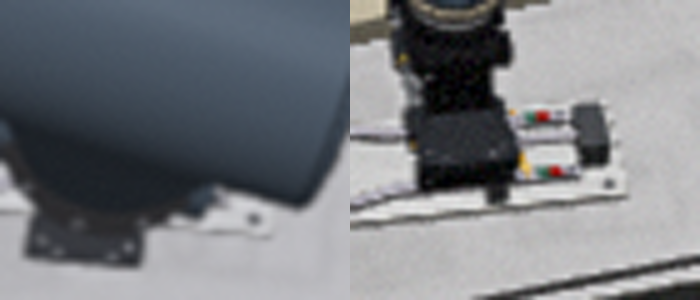

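```bash
python3 -m pendant '[[[0,2,0],0],[[0,2,0],0],[[0,0,0],0],[[0,0,0],0]]'
python3 -m pendant '[[[0,2,0],0],[[0,2,0],0],[[0,0,0],0],[[0,0,0],0]]'
python3 - <<'E'
from h import *;from rig import robot,camera
o=robot.get_obs();print(fix(o['position']),o['ft_force'])
c=camera('scene');pickle.dump(c,open('pics/s5.pkl','wb'))
s0=pickle.load(open('pics/scene0.pkl','rb'))
for k in(s0,c):
    hsv=cv2.cvtColor(k['pixels'],cv2.COLOR_BGR2HSV)
    for n,lo,hi in(('yel',(15,90,120),(33,255,255)),('grn',(40,60,40),(95,255,255)),('red',(0,120,90),(8,255,255))):
        m=cv2.inRange(hsv,lo,hi);m[:170]=0;m[230:]=0;m[:,:280]=0;m[:,320:]=0
        N,_,st,ce=cv2.connectedComponentsWithStats(m)
        for i in range(1,N):
            if st[i,4]>=3:
                p=ray(k,ce[i],.022);print(n,ce[i].round(1),st[i,4],fix(p).round(1))
E
```

```text
time: 12.82
position: [0.4718, -0.0276, 0.0484]
tool_rot: [0.999, -0.04, 0.0, -0.0]
ft_force: [1.8, 6.8, 5.3]
grip_width: 0.0395
time: 13.32
position: [0.4715, -0.031, 0.0483]
tool_rot: [0.999, -0.041, 0.0, -0.001]
ft_force: [2.0, 11.0, 5.5]
grip_width: 0.0399
[ 0.03583379 -3.44524939] [ 1.95925594 10.97241406  5.49186044]
yel [294. 202.] 5 [-14.7 -54.7]
grn [295.7 193.3] 3 [ 27.  -68.9]
red [297.7 192.7] 3 [ 29.2 -77.4]
red [300.5 203.5] 4 [-25.3 -78.6]
yel [296.3 202.8] 6 [-19.9 -63.1]
grn [298.7 204.3] 3 [-28.3 -70.8]
red [298.  192.8] 4 [ 28.6 -78.7]
red [300.3 203.7] 3 [-26.  -77.8]
```

```bash
python3 -m pendant '[[[0,1.5,0],0],[[0,1.5,0],0],[[0,1,0],0],[[0,0,0],0],[[0,0,0],0],[[0,0,0],0]]'
python3 - <<'E'
from h import *;from rig import robot,camera
o=robot.get_obs();print(fix(o['position']),o['ft_force'],o['grip_width'],go(o,[0,0,0])[1:])
c=camera('scene');pickle.dump(c,open('pics/s6.pkl','wb'))
s0=pickle.load(open('pics/scene0.pkl','rb'))
cv2.imwrite('pics/z6.png',np.vstack([cv2.resize(k['pixels'][182:215,270:325],None,fx=9,fy=9,interpolation=cv2.INTER_CUBIC) for k in(s0,c)]))
# yellowness-weighted centroid on near (-x) side strip
for n in('scene0','s5','s6'):
    k=pickle.load(open(f'pics/{n}.pkl','rb'));hsv=cv2.cvtColor(k['pixels'],cv2.COLOR_BGR2HSV);p=k['pixels'].astype(float)
    w=np.clip(p[...,1]-p[...,0]-15,0,None)*((hsv[...,0]>12)&(hsv[...,0]<35));w[:197]=0;w[208:]=0;w[:,:289]=0;w[:,303:]=0
    ys,xs=np.mgrid[:w.shape[0],:w.shape[1]];q=((w*xs).sum()/w.sum(),(w*ys).sum()/w.sum());print(n,q,fix(ray(k,q,.024)))
E
```

```text
time: 14.12
position: [0.4712, -0.0344, 0.0484]
tool_rot: [0.999, -0.041, 0.0, -0.001]
ft_force: [3.2, 13.7, 5.8]
grip_width: 0.0397
[ 0.0771677  -6.82692506] [ 3.19787263 13.65375771  5.83768673] 0.0397075033306774 ('xang', np.float64(-4.69), 'z', array([ 6.0e-04,  2.3e-03, -1.0e+00]))
scene0 (np.float64(294.1163434903047), np.float64(202.1578947368421)) [-16.98740804 -54.66111831]
s5 (np.float64(296.2912371134021), np.float64(202.4458762886598)) [-19.49165926 -62.8531407 ]
s6 (np.float64(297.1638141809291), np.float64(202.2518337408313)) [-19.00627532 -66.41036085]
```

View pics/z6.png

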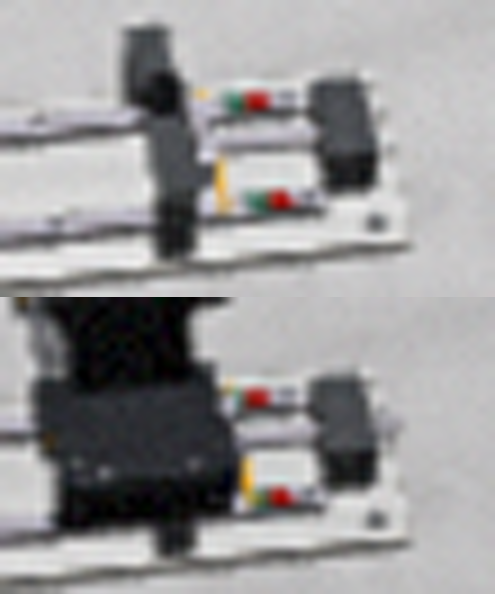

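```bash
python3 -m pendant '[[[0,1,0],0],[[0,1,0],0],[[0,0.8,0],0],[[0,0,0],0],[[0,0,0],0],[[0,0,0],0],[[0,0,0],0]]'
python3 - <<'E'
from h import *;from rig import robot,camera
o=robot.get_obs();print(fix(o['position']),o['ft_force'],o['grip_width'],go(o,[0,0,0])[1:])
c=camera('scene');pickle.dump(c,open('pics/s7.pkl','wb'))
cv2.imwrite('pics/z7.png',cv2.resize(c['pixels'][182:215,270:325],None,fx=12,fy=12,interpolation=cv2.INTER_CUBIC))
for n in('scene0','s7'):
    k=pickle.load(open(f'pics/{n}.pkl','rb'));hsv=cv2.cvtColor(k['pixels'],cv2.COLOR_BGR2HSV);p=k['pixels'].astype(float)
    w=np.clip(p[...,1]-p[...,0]-15,0,None)*((hsv[...,0]>12)&(hsv[...,0]<35));w[:197]=0;w[208:]=0;w[:,:289]=0;w[:,303:]=0
    ys,xs=np.mgrid[:w.shape[0],:w.shape[1]];q=((w*xs).sum()/w.sum(),(w*ys).sum()/w.sum());print(n,q,fix(ray(k,q,.024)))
E
```

```text
time: 15.05
position: [0.471, -0.0368, 0.0484]
tool_rot: [0.999, -0.041, 0.0, -0.001]
ft_force: [3.0, 15.4, 5.5]
grip_width: 0.0399
[ 0.05979118 -9.23026084] [ 2.98473057 15.4491551   5.46486349] 0.03994005672182316 ('xang', np.float64(-4.71), 'z', array([ 6.0e-04,  2.8e-03, -1.0e+00]))
scene0 (np.float64(294.1163434903047), np.float64(202.1578947368421)) [-16.98740804 -54.66111831]
s7 (np.float64(297.87848101265826), np.float64(202.61012658227847)) [-21.09654718 -68.86572749]
```

View pics/z7.png

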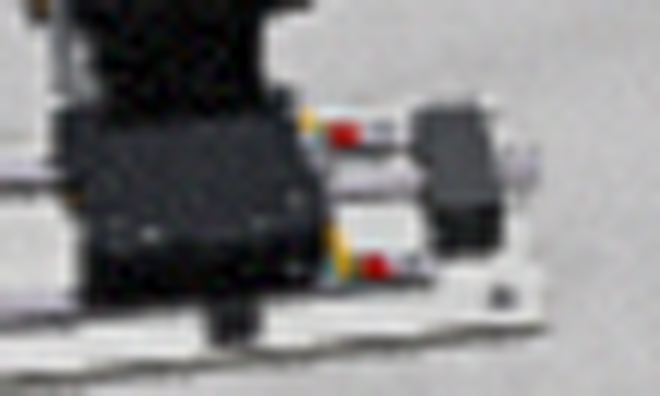

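```bash
python3 -m pendant '[[[0,0,0],0],[[0,0,0],0],[[0,0,0],0],[[0,0,0],0]]' && python3 -c "
from rig import order
order.hand_in()"
```

```text
time: 15.6
position: [0.471, -0.0368, 0.0483]
tool_rot: [0.999, -0.041, 0.0, -0.001]
ft_force: [3.4, 16.7, 5.3]
grip_width: 0.0396
the job is handed in; nothing more can be done
```

I picked up the V-block and set it V upward in the open end of the channel. I then regripped it near its rear end, slid it under the bridge against the stop, and handed the job in at 15.6 s while still holding it pressed.

**Pointer:** in the scene camera the yellow bar stands in the green band on the near rail. It has moved about 14 mm from its unpressed position. That is about 11.4 N from the spring, measured to about 1–2 mm.

**Force:** the wrist read 15.4 N along the channel, then 16.7 N at the last reading. That is 4–5 N more than the pointer implies. I put the difference down to bed and rail friction plus sensor noise, but did not check it separately. There is also about 5 N of downward press and 3 N sideways.

**Position and grip:** the arm was at rest, with the tool centred within 0.1 mm on the channel as I measured it. The set grip is 40 N at about 40 mm opening. In the last pictures the gripper hid the block, so I judged flatness and alignment only from the tool height (the same as when I set it down), its tilt (under 3 mrad) and its heading (about 0.1° from the channel line).

**Other things:** the arm's path stayed clear of them. I did not compare pictures of them afterwards.

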